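Take the work lamp out of the duct and hold the access door over its opening

ROBOT

A 7-joint arm with a two-finger parallel gripper is mounted at the origin on the work surface. World frame = base frame: x ahead of the robot, y to its left, z up, the work surface at z = 0. Lengths are in m, angles in rad, forces in N, time in s.
With the tool pointing down it reaches from about 0.4 to 0.85 m from the base axis. Payload 4.5 kg.
Tool frame: the origin (TCP) lies at the very end of the fingers, on their centre line; the grasp point (between the pads) lies 19 mm behind it (tcp_to_grasp is the z of the grasp point in the tool frame, in m); z points along the fingers, y is the line along which they close (so a half turn about z gives the same grasp; the last joint's range is limited). The gripper opens to 88 mm and grips with 3 to 60 N. Pads are 18 mm wide; open, the fingers measure 123 mm over their backs; the gripper's body (75 mm by 187 mm) begins 45 mm behind the grasp point.
Start: joints at [1.347, 0.689, -0.195, 1.565, 0.157, 0.902, -0.215], TCP at [0.159, -0.604, 0.208] pointing down, gripper open.
Joint ranges: [-3.01, 3.01], [-0.46, 2.08], [-1.47, 1.51], [0.13, 2.56], [-1, 4.14], [0.04, 2.09], [-2.66, 2.66]. Speed limits (rad/s): [2.57, 2.57, 3.14, 3.14, 3.14, 3.14, 3.14].

INTERFACE

Orientations are given as a unit quaternion [x, y, z, w].
In Python, from plant import * gives the robot as it stands. The module is installed in compiled form; this text tells all that it offers.
- The arm moves only by the shell command python3 -m jog 'ROWS' [OPENING] [FORCE]. ROWS is JSON, a list that holds one entry, the list of rows, each a list of 6 numbers: the shift along the tool's x, y, z in m, then the turn, a rotation vector about the tool's x, y, z in rad. In form: [[[dx, dy, dz, ax, ay, az], ...]]. A call has 1 to 12 rows; each row shifts and turns the commanded pose from where the row before left it, along the tool's axes as they then stand; what a row does not reach is not made up. A row lasts 1/8 s, in which the tool goes at most 62.5 mm and 10.7 degrees, less where a joint would pass 70% of its speed; a pose out of reach is approached as far as the arm can. A call with a gripper value outside its range is refused whole. OPENING is the finger opening in m, from 0 to 0.0881, set as the call begins (- or left out, the last holds). The fingers move at their own pace and stop on an object; FORCE is the grip in N (left out, the last holds). Time passes only in rows, so rows that do not move let the fingers close. It gives the time, the measured TCP pose, the force, the opening and the grip force at its end, in the units of the state.
- get_state(): the state, without advancing time (a new reading comes with each control period).
- snapshot(name): name is "side" or "top"; returns a dict with "frame" (420x560x3 uint8, red, green, blue), "mtx" (3x3 intrinsics, pixels), "D" ([k1, k2, p1, p2, k3] as OpenCV has them; the pictures are not rectified), "xyz" and "orientation" of the camera in the world. Camera axes: x right, y down, z forward; pixel columns grow to the right and rows downward; lengths in m; the calibration is good to about 2 mm. A picture is of the moment at which its call begins. There is no depth.
- finish_job(): hands the job in; it is judged then, once.
The state is a dict: "clock": time; "q": joint angles; "qd": joint speeds; "joint_torque": joint torques, N m; "tool_pos": TCP position; "eef_rot": TCP orientation; "contact_force": force on the tool from outside, world axes, zero at the start; "moment": the same for the moment, N m; "opening": opening from 0.0 (shut) to 1.0 (fully open); "finger_force": force on a finger pad.
Only numpy, scipy, OpenCV 4.12 (cv2) and the standard library are available. Lean on these libraries where they do the work, as an engineer would, in place of code of your own. Each camera call takes 0.05 s, during which the arm holds its last target. There are 200 camera calls.

TASK

The work lamp is still standing inside the duct: lift it out by its handle and stand it upright on the bench close beside the duct, without dropping it. Then pick up the access door by its pull, carry it over the fittings standing on the bench and hold it level about 15 mm (a finger's width) above the gasket of the opening, squarely lined up with it, so that I can check the margin all round before it goes down; the gasket is freshly glued, so the door must never touch the duct. Finish while still holding the door there in the gripper, and leave the fittings, tools and other things on the bench where they are.

Things in the scene. Friction and masses are not known exactly. Their poses are not given: they have to be found in the camera images.
- table: plywood work bench, its top at height 0; clear of things from 340 to 460 mm ahead of the robot's base, to 120 mm either side of its centre line: the strip in front of the standing fittings
- duct: fixed length of galvanised rectangular duct lying on the bench, 420 mm long, 203 mm wide, 102 mm high, open at both ends, on the left or the right half of the bench; origin on the bench under the centre of the opening in its top, x along the duct (it reaches 150 mm to -x, towards the robot, and 270 mm to +x), z up; its floor inside is 3 mm above the bench
- opening (a point): centre of the access opening in the duct's top, at the height of the gasket's upper face, 115 mm above the bench. The opening is 180 mm (x, along the duct) by 120 mm (y), with a raised steel frame and a black gasket round it, 216 x 156 mm outside. Axes as the duct's
- lamp: orange and white round work lamp, 68 mm diameter, 167 mm tall, about 0.35 kg, standing upright on the duct's floor inside the opening, its top sticking out; origin at the centre of its foot, z up
- lamp_grip (a point): middle of the lamp's black handle bar, 162 mm above its foot: a bar 14 mm wide (y), 10 mm high, 68 mm long (along the lamp's x axis) between two posts, 50 mm of it free, 32 mm of free space under it
- battens: two fixed parallel timber battens on the bench, each 38 x 38 mm and 260 mm long (along y), centre lines 110 mm apart; origin on the bench between them; on the half of the bench opposite to the duct. The access door lies on them
- door: sheet-metal duct access door, about 0.5 kg: outer plate 216 (x) x 156 mm (y), 10 mm thick, over an insulated plug 164 x 104 mm and 12 mm deep that later drops into the opening; two latches with red tongues on top, 10 mm high. Alike either way round. Origin at the centre of the plug's underside, the lowest face of the door; z up, the outer plate's top is 22 mm above the origin
- door_grip (a point): middle of the door's black pull, 62 mm above the door's origin: a bar 12 mm wide (y), 10 mm high, 124 mm long (along the door's x axis) between two posts, 100 mm of it free, 35 mm of free space under it
- pipe: galvanised round pipe end standing upright, 106 mm across its bead, 130 mm tall, open; origin at the centre of its foot
- reducer: galvanised reducer standing wide end down, 108 mm across, 120 mm tall; origin at the centre of its foot
- elbow: galvanised 80 mm elbow standing on one end, its other mouth pointing along its x axis, reaching 70 mm that way, 122 mm tall; origin at the centre of its foot
- tub: closed white sealant tub, 72 mm across, 75 mm tall, standing on the far part of the duct's top; origin at the centre of its foot
- tape: yellow tape measure, 64 x 34 x 60 mm, on the bench on the robot's side of the battens; origin at the centre of its foot
- snips: red-handled sheet-metal snips, 225 mm long, lying at the left side of the bench; origin at the pivot
- screws: open cardboard box of screws, 120 x 90 x 55 mm, at the left side of the bench; origin at the centre of its foot
- mallet: rubber mallet, 280 mm long, lying at the right side of the bench; origin in the middle of its length
Not all that is in view belongs to the job. Leave any purple look-alike of the tub alone.

How it is judged:
By the outcome, as a careful person would: the job done as asked, in the order asked, and still so for the second after the job is handed in, while the arm keeps its last pose, push and grip.
It also fails if it takes over 72 s, if anything falls off the work surface, if the arm or the gripper's body presses on something with over 40 N, if the wrist force passes 120 N, or if a joint passes its speed limit or range.

## Working session

There is one attempt and no reset: what is moved stays moved. The work goes in short steps, Python scripts to look and compute and a shell command to move; the robot and the scene stay as the last step left them, time stands still between calls to the robot, and variables do not carry over. Pictures are saved under pics/ and viewed, at most 10 in all, crops included, and the job is handed in when it is done.

```bash
mkdir -p pics; ls; python3 - <<'E'
from plant import *
import cv2
s=get_state(); print({k:(v if not hasattr(v,'round') else v) for k,v in s.items()})
for n in("top","side"):
    d=snapshot(n); cv2.imwrite(f"pics/{n}0.png",d["frame"][:,:,::-1]); print(n,d["mtx"],d["D"],d["xyz"],d["orientation"])
E
```

```text
pics
{'clock': 0.0, 'q': array([ 1.34681943,  0.68998512, -0.19452194,  1.56631207,  0.1572997 ,
        0.90249411, -0.21508765]), 'qd': array([-0.00016369, -0.00221485,  0.00071922,  0.00097306,  0.00265908,
        0.00089166,  0.00049656]), 'joint_torque': array([-6.86243329e-04, -5.27563262e+01, -1.26645830e+00, -1.53424323e+01,
       -5.24367637e-02,  6.62291277e-03,  1.85309350e-04]), 'tool_pos': array([ 0.15911441, -0.60371201,  0.20701809]), 'eef_rot': array([ 9.91698622e-01,  1.28580817e-01, -1.77287892e-04, -8.85791412e-04]), 'contact_force': array([ 0.0725134 , -0.27899347,  0.05259419]), 'moment': array([-0.03037902,  0.04009709, -0.02452611]), 'finger_force': 0.0, 'opening': 0.998189476307632}
top [[442.60242864   0.         285.53061694]
 [  0.         442.60242864 212.13605601]
 [  0.           0.           1.        ]] [-0.11439353  0.          0.          0.          0.        ] [0.4483445  0.00984865 1.65378139] [ 0.70763301 -0.70538262  0.03193478 -0.02590477]
side [[432.74568641   0.         279.35165318]
 [  0.         432.74568641 207.49291748]
 [  0.           0.           1.        ]] [-0.02185384  0.          0.          0.          0.        ] [-0.19070399  0.76451424  0.77405708] [-0.3385228   0.80213684 -0.45683819  0.18242168]
```

View pics/top0.png

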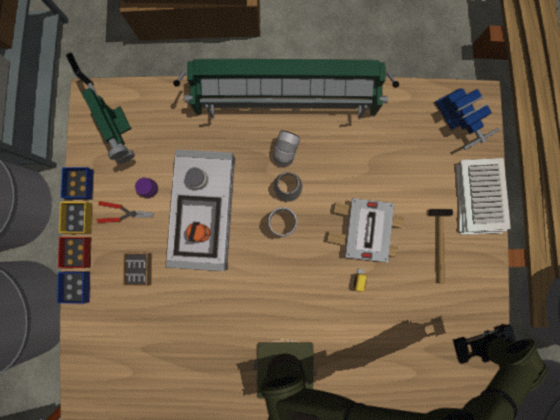

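View pics/side0.png

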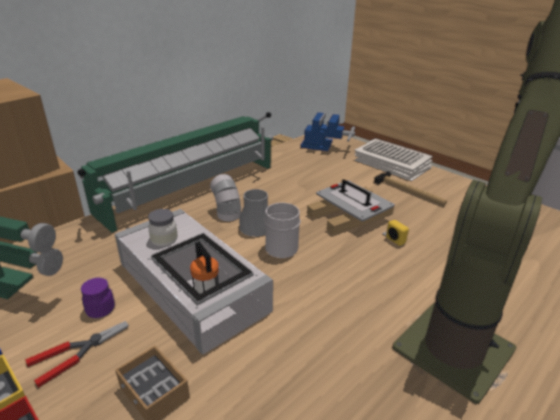

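The top view shows the duct on the left (gasket frame around px 198,226), the lamp at about (198,232) and the tub at (195,178). The purple decoy is at (146,187). The fittings stand at (283,222), (289,187) and (287,147), the door with its pull is at (370,229), and the tape is at (361,281).
Things that could be mistaken: for the lamp, the orange blob (198,232) is the only candidate, since the tub (195,178) is white/grey. For the door, the plate with red tongues (370,229) is the only one on battens; the white grille (483,196) is not it. I'll check with one crop.

```bash
cat > h.py <<'E'
from plant import *
import numpy as np, cv2
from scipy.spatial.transform import Rotation as R
def ray(d,px):
    u=cv2.undistortPoints(np.array(px,float).reshape(-1,1,2),d["mtx"],d["D"]).reshape(-1,2)
    v=np.c_[u,np.ones(len(u))]
    return np.array(d["xyz"]),R.from_quat(d["orientation"]).apply(v)
def onplane(d,px,z):
    o,v=ray(d,px); return o+v*((z-o[2])/v[:,2])[:,None]
def proj(d,P):
    r=R.from_quat(d["orientation"]).inv()
    return cv2.projectPoints(r.apply(np.atleast_2d(P)-np.array(d["xyz"])),np.zeros(3),np.zeros(3),d["mtx"],d["D"])[0].reshape(-1,2)
def tri(d1,p1,d2,p2):
    o1,v1=ray(d1,p1);o2,v2=ray(d2,p2);v1=v1[0];v2=v2[0]
    t=np.linalg.lstsq(np.c_[v1,-v2],o2-o1,rcond=None)[0]
    a=o1+t[0]*v1;b=o2+t[1]*v2
    return (a+b)/2,np.linalg.norm(a-b)
E
python3 - <<'E'
from h import *
d=snapshot("top");e=snapshot("side")
f=d["frame"];g=e["frame"]
def up(f,x,y,w,h,k): return cv2.resize(f[y:y+h,x:x+w,::-1],None,fx=k,fy=k,interpolation=cv2.INTER_CUBIC)
a=up(f,160,140,80,140,4);b=up(f,330,190,80,110,4);b=cv2.copyMakeBorder(b,0,120,0,0,cv2.BORDER_CONSTANT)
cv2.imwrite("pics/crop1.png",np.hstack([a,b]))
np.save("top0.npy",f);np.save("side0.npy",g)
def comps(m,name,x,y,w,h,z):
    mm=np.zeros(m.shape,np.uint8);mm[y:y+h,x:x+w]=m[y:y+h,x:x+w]
    cs,_=cv2.findContours(mm,cv2.RETR_EXTERNAL,cv2.CHAIN_APPROX_NONE)
    for c in cs:
        if cv2.contourArea(c)>4:
            r=cv2.minAreaRect(c);P=onplane(d,cv2.boxPoints(r),z)
            print(name,cv2.contourArea(c),np.round(r[0],1),"c",P.mean(0).round(4),"sides",np.linalg.norm(np.diff(P[:3],axis=0),axis=1).round(3),"dir",((P[1]-P[0])[:2]/np.linalg.norm(P[1]-P[0])).round(3))
F=f.astype(int);mx=F.max(2);mn=F.min(2)
hsv=cv2.cvtColor(f,cv2.COLOR_RGB2HSV)
comps((mx<60),"black duct",170,190,60,72,.115)
comps((mx<60),"black door",340,195,60,75,.12)
comps(((hsv[...,1]>150)&(mx>100)&(hsv[...,0]<14)),"orange",180,200,50,60,.13)
comps(((hsv[...,1]>120)&((hsv[...,0]<8)|(hsv[...,0]>172))&(mx>70)),"red",340,190,60,80,.09)
comps(((hsv[...,1]>120)&(mx>100)&(hsv[...,0]>20)&(hsv[...,0]<34)),"tape",345,265,35,30,.06)
E
```

```text
black duct 2380.5 [196.9 226.2] c [0.5247 0.3065 0.115 ] sides [0.208 0.15 ] dir [ 0.999 -0.051]
black door 41.5 [369.6 229.5] c [ 0.5146 -0.2963  0.12  ] sides [0.118 0.021] dir [ 0.993 -0.122]
orange 22.5 [188.4 230.3] c [0.5092 0.3324 0.13  ] sides [0.039 0.012] dir [ 0.984 -0.18 ]
orange 154.0 [201.7 233.2] c [0.4995 0.2861 0.13  ] sides [0.057 0.051] dir [ 0.974 -0.228]
red 15.5 [366.  254.5] c [ 0.4271 -0.2886  0.09  ] sides [0.011 0.029] dir [ 1.    -0.007]
red 14.5 [371.5 204.5] c [ 0.6051 -0.3103  0.09  ] sides [0.025 0.011] dir [ 0.005 -1.   ]
tape 127.5 [360.8 282.5] c [ 0.3264 -0.2747  0.06  ] sides [0.061 0.032] dir [ 0.985 -0.17 ]
```

View pics/crop1.png

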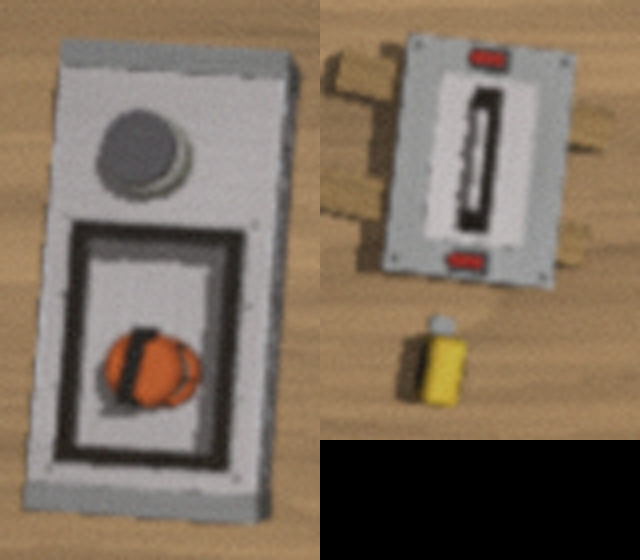

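The crop shows the lamp's dark handle bar across the orange head, from about px (196,222) to (191,240). The door's pull is the right dark stripe, about (372,213) to (367,246); the thin stripe to its left is its shadow. Both choices hold, so next I measure the bars in both views.

```bash
python3 - <<'E'
from h import *
d=snapshot("top");e=snapshot("side")
def bar(dd,x,y,w,h,z,th=55):
    m=np.zeros(dd["frame"].shape[:2],np.uint8);m[y:y+h,x:x+w]=(dd["frame"][y:y+h,x:x+w].max(2)<th)*1
    n,l,st,c=cv2.connectedComponentsWithStats(m);
    for i in range(1,n):
        if st[i,4]<12: continue
        p=np.argwhere(l==i)[:,::-1]; P=onplane(dd,p,z)[:,:2]; mu=P.mean(0);w,V=np.linalg.eigh(np.cov((P-mu).T));v=V[:,1]*np.sign(V[0,1]); 
        s=(P-mu)@v
        print(st[i],"c",p.mean(0).round(1),"w",mu.round(4),"yaw",np.degrees(np.arctan2(v[1],v[0])).round(1),"len",np.ptp(s).round(3))
print("lamp bar top");bar(d,187,220,12,24,.167,70)
print("door bar top");bar(d,366,208,10,42,.103,50)
for nm,px,z in(("tongues",[[366,254.5],[371.5,204.5]],.069),("pipe",[[283,222]],.13),("reducer",[[289,187]],.12),("tub",[[195,178]],.177)): print(nm,onplane(d,px,z).round(3).tolist())
for nm,P in(("lampbar",[.50,.31,.165]),("doorbar",[.5146,-.2963,.1])): print(nm,proj(e,P).round(1))
def up(f,x,y,w,h,k): return cv2.resize(f[y:y+h,x:x+w,::-1],None,fx=k,fy=k,interpolation=cv2.INTER_CUBIC)
g=e["frame"]
cv2.imwrite("pics/crop2.png",np.hstack([up(g,150,220,100,90,4),up(g,310,165,100,90,4)]))
E
```

```text
lamp bar top
[189 222  10  20  71] c [192.5 231.8] w [0.5026 0.3107] yaw -12.8 len 0.065
door bar top
[369 213   5  19  32] c [371.8 218.9] w [ 0.5526 -0.308 ] yaw 3.3 len 0.064
[366 235   6  12  26] c [368.9 242.8] w [ 0.4685 -0.2968] yaw -25.1 len 0.043
tongues [[0.427, -0.293, 0.069], [0.607, -0.315, 0.069]]
pipe [[0.539, 0.006, 0.13]]
reducer [[0.662, -0.015, 0.12]]
tub [[0.684, 0.304, 0.177]]
lampbar [[204.7 250.8]]
doorbar [[354.  188.3]]
```

View pics/crop2.png

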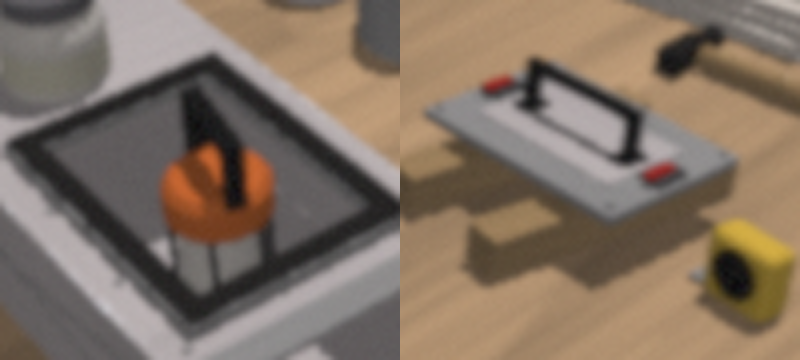

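The side crop confirms it: the lamp bar's top runs from about px (197,242) to (209,260), and the pull's from (344,180) to (369,194). Next I triangulate and plan the approach.

```bash
cat >> h.py <<'E'
def to(x,y,z,yaw):
    "shift & turn (tool axes) from the present pose to TCP x,y,z, tool x at yaw deg, pointing down"
    s=get_state(); r=R.from_quat(s["eef_rot"]); t=R.from_euler('z',yaw,degrees=True)*R.from_euler('x',180,degrees=True)
    p=np.array([x,y,z])-s["tool_pos"]
    print("turn",(r.inv()*t).as_rotvec().round(4),"shift before turn",r.inv().apply(p).round(4),"after turn",t.inv().apply(p).round(4),"world",p.round(4))
def st():
    s=get_state();r=R.from_quat(s["eef_rot"]);x=r.apply([1,0,0]);z=r.apply([0,0,1])
    print("t",round(s["clock"],2),"p",s["tool_pos"].round(4),"yaw",np.degrees(np.arctan2(x[1],x[0])).round(2),"z",z.round(4),"F",s["contact_force"].round(1),"op",round(s["opening"]*88.1,1),"ff",round(s["finger_force"],1))
E
python3 - <<'E'
from h import *
d=snapshot("top");e=snapshot("side")
for a,b in(((192.5,231.8),(203,252)),((371.8,213.5),(343.8,181)),((367.5,247),(368.7,195)),((369.7,230.2),(356.2,188))): 
    p,er=tri(d,a,e,b);print(p.round(4),er.round(4))
to(.45,-.35,.33,-12.8); 
t=R.from_euler('z',-12.8,degrees=True)*R.from_euler('x',180,degrees=True)
W=np.array([[.159,-.604,.207],[.42,-.40,.33],[.55,0,.33],[.5026,.3107,.25]])
print(t.inv().apply(np.diff(W,axis=0)).round(3))
E
```

```text
[0.5032 0.3122 0.161 ] 0.0009
[ 0.5703 -0.3101  0.1007] 0.0042
[ 0.4536 -0.292   0.1014] 0.0
[ 0.5116 -0.3016  0.1002] 0.003
turn [-2.000e-04  1.000e-04  4.813e-01] shift before turn [ 0.3459 -0.1717 -0.1223] after turn [ 0.2271 -0.3123 -0.1223] world [0.2907 0.2543 0.1223]
[[ 0.209 -0.257 -0.123]
 [ 0.038 -0.419 -0.   ]
 [-0.115 -0.292  0.08 ]]
```

```bash
python3 -m jog '[[[0,0,-0.041,0,0,0.16],[0,0,-0.041,0,0,0.16],[0,0,-0.041,0,0,0.16],[0.035,-0.043,0,0,0,0],[0.035,-0.043,0,0,0,0],[0.035,-0.043,0,0,0,0],[0.035,-0.043,0,0,0,0],[0.035,-0.043,0,0,0,0],[0.035,-0.043,0,0,0,0]]]' 0.088 && python3 -m jog '[[[0.005,-0.052,0,0,0,0],[0.005,-0.052,0,0,0,0],[0.005,-0.052,0,0,0,0],[0.005,-0.052,0,0,0,0],[0.005,-0.052,0,0,0,0],[0.005,-0.052,0,0,0,0],[0.005,-0.052,0,0,0,0],[0.005,-0.052,0,0,0,0],[0,0,0,0,0,0]]]'; python3 -c "
from h import *
st();to(.503,.3115,.25,-12.8)"
```

```text
clock: 1.52
tool_pos: [0.4223, -0.3977, 0.331]
eef_rot: [0.994, -0.111, 0.0, 0.0]
contact_force: [1.3, 0.0, 0.2]
opening: 0.999
finger_force: 0.0
clock: 2.65
tool_pos: [0.5525, 0.0039, 0.3307]
eef_rot: [0.994, -0.106, 0.0, -0.002]
contact_force: [-0.8, -0.1, 0.4]
opening: 0.999
finger_force: 0.0
t 2.65 p [0.5525 0.0039 0.3307] yaw -12.21 z [ 6.0e-04  3.3e-03 -1.0e+00] F [-0.8 -0.1  0.4] op 88.1 ff 0.0
turn [-0.0033  0.0001  0.0104] shift before turn [-0.1134 -0.2899  0.0817] after turn [-0.1164 -0.289   0.0807] world [-0.0495  0.3076 -0.0807]
```

```bash
python3 -m jog '[[[-0.019,-0.048,0.005,0,0,0.01],[-0.019,-0.048,0.015,0,0,0],[-0.019,-0.048,0.015,0,0,0],[-0.02,-0.048,0.015,0,0,0],[-0.02,-0.049,0.015,0,0,0],[-0.019,-0.048,0.015,0,0,0],[0,0,0,0,0,0],[0,0,0,0,0,0]]]'; python3 - <<'E'
from h import *
st();to(.503,.3115,.146,-12.8)
d=snapshot("top");e=snapshot("side")
def up(f,x,y,w,h,k): return cv2.resize(f[y:y+h,x:x+w,::-1],None,fx=k,fy=k,interpolation=cv2.INTER_CUBIC)
cv2.imwrite("pics/crop3.png",np.hstack([up(d["frame"],150,190,90,90,4),up(e["frame"],155,180,90,90,4)]))
E
```

```text
clock: 3.65
tool_pos: [0.5056, 0.3039, 0.2508]
eef_rot: [0.993, -0.117, 0.0, 0.001]
contact_force: [-1.3, -1.3, -0.0]
opening: 0.999
finger_force: 0.0
t 3.65 p [0.5056 0.3039 0.2508] yaw -13.4 z [ 4.0e-04 -1.9e-03 -1.0e+00] F [-1.3 -1.3 -0. ] op 88.0 ff 0.0
turn [ 0.0017 -0.0008 -0.0105] shift before turn [-0.0043 -0.007   0.1047] after turn [-0.0042 -0.0068  0.1048] world [-0.0026  0.0076 -0.1048]
```

View pics/crop3.png

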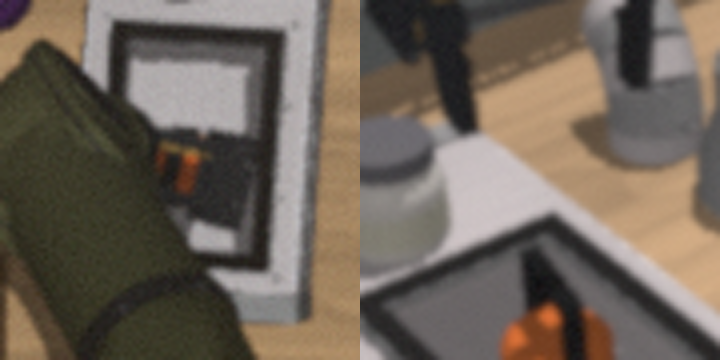

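The close view shows the open fingers straddling the handle line above the lamp, with fingertips in the side view near (182,212) and (224,201). Going down with a small correction.

```bash
python3 -m jog '[[[-0.004,-0.007,0,0,0,-0.01],[0,0,0.02,0,0,0],[0,0,0.02,0,0,0],[0,0,0.02,0,0,0],[0,0,0,0,0,0]]]'; python3 - <<'E'
from h import *
st();to(.503,.3115,.146,-12.8)
d=snapshot("top");e=snapshot("side")
np.set_printoptions(suppress=True)
s=get_state();r=R.from_quat(s["eef_rot"])
# dark bar vs finger gap along tool y in side view
def up(f,x,y,w,h,k): return cv2.resize(f[y:y+h,x:x+w,::-1],None,fx=k,fy=k,interpolation=cv2.INTER_CUBIC)
print(proj(e,s["tool_pos"]+r.apply([[0,.044,0],[0,-.044,0]])).round(1))
cv2.imwrite("pics/crop4.png",up(e["frame"],155,190,90,90,6))
E
```

```text
clock: 4.38
tool_pos: [0.5018, 0.3128, 0.1898]
eef_rot: [0.994, -0.111, -0.001, 0.001]
contact_force: [-0.5, -0.6, 0.3]
opening: 1.0
finger_force: 0.0
t 4.38 p [0.5018 0.3128 0.1898] yaw -12.75 z [-0.0023 -0.0017 -1.    ] F [-0.5 -0.6  0.3] op 88.1 ff 0.0
turn [0.0022 0.0019 0.0009] shift before turn [0.0015 0.0009 0.0438] after turn [0.0014 0.001  0.0438] world [ 0.0012 -0.0013 -0.0438]
[[219.2 236.1]
 [183.5 247.5]]
```

View pics/crop4.png

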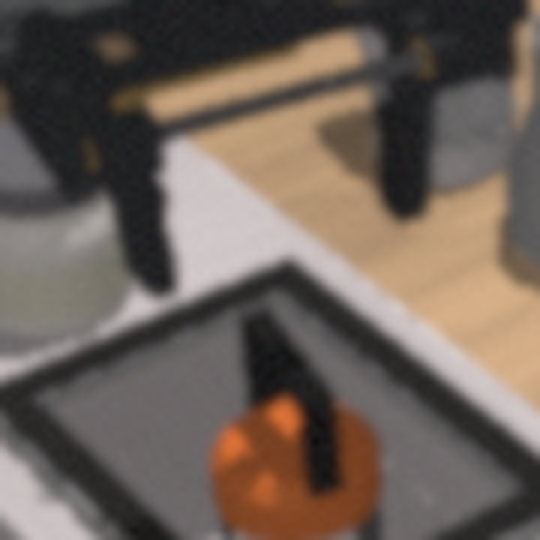

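The side view shows the fingertips at about (182,238) and (222,226), centred on the bar, which runs (197..210, 243..268). They sit about 10 px higher than the projected TCP. The fingertips may rise when the fingers open, so I'll half-close and compare numerically.

```bash
cat >> h.py <<'E'
def tips(show=True):
    "lowest changed dark pixels of the fingers in the side view, against the first picture"
    e=snapshot("side");g=e["frame"].astype(int);b=np.load("side0.npy").astype(int)
    m=((g.max(2)<60)&(np.abs(g-b).sum(2)>60)).astype(np.uint8);m=cv2.morphologyEx(m,cv2.MORPH_OPEN,np.ones((2,2)))
    m[:, :160]=0;m[:,250:]=0
    low=[(x,np.flatnonzero(m[:,x]).max()) for x in range(160,250) if m[:,x].any()]
    s=get_state();r=R.from_quat(s["eef_rot"]);h=s["opening"]*.044+.004
    print("low",[(int(a),int(c)) for a,c in low][::2]);print("pred",proj(e,s["tool_pos"]+r.apply([[0,h,0],[0,-h,0]])).round(1))
E
python3 -c "
from h import *
tips()"
python3 -m jog '[[[0,0,0,0,0,0],[0,0,0,0,0,0],[0,0,0,0,0,0],[0,0,0,0,0,0]]]' 0.04; python3 -c "
from h import *
st();tips()"
```

```text
low [(160, 213), (162, 216), (164, 218), (166, 222), (168, 221), (170, 221), (172, 220), (174, 223), (176, 230), (178, 235), (180, 237), (182, 238), (184, 202), (186, 202), (188, 201), (190, 201), (192, 200), (194, 200), (196, 199), (198, 199), (200, 198), (202, 198), (204, 197), (206, 196), (208, 195), (210, 195), (212, 194), (214, 194), (216, 194), (218, 195), (220, 224), (222, 225), (224, 225), (226, 222), (228, 205), (230, 204), (232, 204), (234, 203), (236, 203), (238, 202), (240, 202), (242, 193), (244, 62), (246, 60), (248, 58)]
pred [[220.6 235.5]
 [181.7 247.9]]
clock: 5.03
tool_pos: [0.5026, 0.3136, 0.1909]
eef_rot: [0.994, -0.111, 0.0, 0.0]
contact_force: [-0.7, 0.9, 0.6]
opening: 0.569
finger_force: 0.0
t 5.03 p [0.5026 0.3136 0.1909] yaw -12.73 z [ 1.e-04 -1.e-04 -1.e+00] F [-0.7  0.9  0.6] op 50.2 ff 0.0
low [(160, 213), (162, 216), (164, 218), (166, 222), (168, 222), (170, 220), (172, 216), (174, 209), (176, 210), (178, 210), (180, 211), (182, 218), (184, 224), (186, 232), (188, 234), (190, 236), (192, 201), (194, 200), (196, 200), (198, 199), (200, 198), (202, 198), (204, 197), (206, 197), (208, 196), (210, 196), (212, 223), (214, 228), (216, 228), (218, 227), (220, 209), (222, 207), (224, 206), (226, 206), (228, 205), (230, 200), (232, 197), (234, 199), (236, 200), (238, 202), (240, 202), (242, 193), (244, 63), (246, 61), (248, 59)]
pred [[212.7 238.5]
 [190.8 245.5]]
```

```bash
python3 - <<'E'
from h import *
e=snapshot("side");d=snapshot("top");s=get_state();r=R.from_quat(s["eef_rot"]);p=s["tool_pos"]
print("body low edge x=-.0375,y=0:",proj(e,p+r.apply([[-.0375,0,-.064],[-.0375,.094,-.064],[-.0375,-.094,-.064],[0,0,-.064],[0,0,0],[0,0,-.025]])).round(1).tolist())
print("top: body +y end",proj(d,p+r.apply([[-.0375,.094,-.064],[.0375,.094,-.064],[-.0375,.094,-.1],[.0375,.094,-.1]])).round(1).tolist())
b=np.load("top0.npy").astype(int);g=d["frame"].astype(int)
m=((np.abs(g-b).sum(2)>90)&(g.max(2)<75))
for y in range(205,262,4):
    x=np.flatnonzero(m[y,160:250]);print(y,(x.min()+160,x.max()+160) if len(x) else None,end=' ')
def up(f,x,y,w,h,k): return cv2.resize(f[y:y+h,x:x+w,::-1],None,fx=k,fy=k,interpolation=cv2.INTER_CUBIC)
cv2.imwrite("pics/crop5.png",np.hstack([up(e["frame"],140,150,110,120,3.6),up(d["frame"],150,190,90,108,4)]))
E
```

```text
body low edge x=-.0375,y=0: [[206.6, 226.5], [245.1, 214.8], [164.5, 239.4], [199.7, 218.5], [201.9, 242.0], [201.1, 233.0]]
top: body +y end [[211.9, 249.1], [217.5, 225.9], [210.1, 249.1], [215.8, 225.4]]
205 (np.int64(161), np.int64(165)) 209 (np.int64(160), np.int64(170)) 213 (np.int64(160), np.int64(175)) 217 (np.int64(160), np.int64(176)) 221 (np.int64(160), np.int64(186)) 225 (np.int64(160), np.int64(202)) 229 (np.int64(160), np.int64(212)) 233 (np.int64(160), np.int64(211)) 237 (np.int64(160), np.int64(211)) 241 (np.int64(160), np.int64(210)) 245 (np.int64(160), np.int64(210)) 249 (np.int64(160), np.int64(196)) 253 (np.int64(160), np.int64(173)) 257 (np.int64(160), np.int64(202)) 261 (np.int64(160), np.int64(203))
```

View pics/crop5.png

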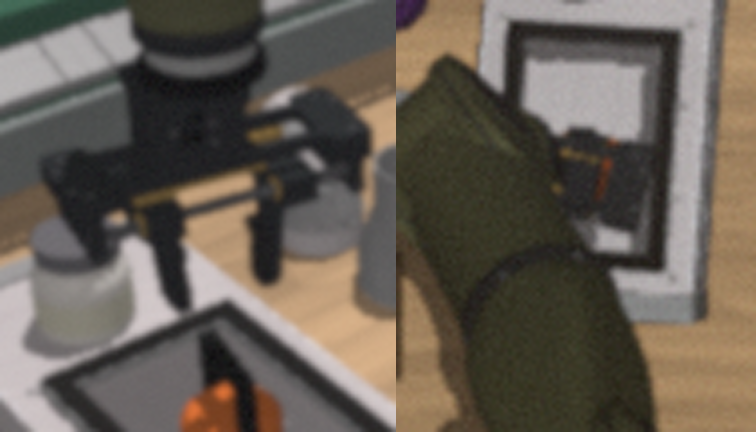

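The side crop shows the fingertips at about (190,235) and (214,228), with the whole gripper some 25 mm higher than reported. The top crop agrees with the reported x and y. Going down wide open is safe under either reading, so I lower to a reported z of about 0.130 and measure the tips again.

```bash
python3 -m jog '[[[0,0.002,0,0,0,0],[0,0,0,0,0,0],[0,0,0.02,0,0,0],[0,0,0.02,0,0,0],[0,0,0.02,0,0,0],[0,0,0,0,0,0]]]' 0.088; python3 -c "
from h import *
st();tips()"
```

```text
clock: 5.92
tool_pos: [0.5011, 0.3109, 0.1295]
eef_rot: [0.994, -0.111, -0.001, 0.001]
contact_force: [-0.8, 0.4, 1.0]
opening: 0.998
finger_force: 0.0
t 5.92 p [0.5011 0.3109 0.1295] yaw -12.72 z [-0.0026 -0.002  -1.    ] F [-0.8  0.4  1. ] op 87.9 ff 0.0
low [(160, 227), (162, 230), (164, 235), (166, 238), (168, 241), (170, 244), (172, 247), (174, 247), (176, 246), (178, 245), (180, 252), (182, 258), (184, 260), (186, 261), (188, 260), (190, 226), (192, 226), (194, 225), (196, 225), (198, 224), (200, 224), (202, 223), (204, 222), (206, 222), (208, 221), (210, 220), (212, 219), (214, 219), (216, 218), (218, 218), (220, 218), (222, 232), (224, 249), (226, 247), (228, 244), (230, 228), (232, 227), (234, 226), (236, 226), (238, 225), (240, 225), (242, 226), (244, 218), (246, 82), (248, 79)]
pred [[223.1 256.1]
 [185.7 269. ]]
```

```bash
python3 -m jog '[[[0,0,0,0,0,0],[0,0,0,0,0,0],[0,0,0,0,0,0],[0,0,0,0,0,0],[0,0,0,0,0,0],[0,0,0,0,0,0],[0,0,0,0,0,0],[0,0,0,0,0,0]]]' 0.005 8; python3 -c "
from h import *
st();tips()"
```

```text
clock: 6.98
tool_pos: [0.5022, 0.312, 0.1308]
eef_rot: [0.994, -0.111, 0.0, -0.0]
contact_force: [1.1, 0.7, 1.0]
opening: 0.158
finger_force: 8.0
t 6.97 p [0.5022 0.312  0.1308] yaw -12.72 z [ 3.e-04  6.e-04 -1.e+00] F [1.1 0.7 1. ] op 13.9 ff 8.0
low [(160, 227), (162, 231), (164, 235), (166, 238), (168, 241), (170, 244), (172, 247), (174, 247), (176, 233), (178, 229), (180, 228), (182, 227), (184, 227), (186, 229), (188, 231), (190, 231), (192, 239), (194, 244), (196, 243), (198, 242), (200, 242), (202, 222), (204, 248), (206, 251), (208, 253), (210, 256), (212, 260), (214, 250), (216, 231), (218, 231), (220, 230), (222, 229), (224, 216), (226, 215), (228, 215), (230, 215), (232, 217), (234, 220), (236, 220), (238, 222), (240, 224), (242, 225), (244, 216), (246, 81), (248, 79)]
pred [[208.7 260.9]
 [200.1 263.9]]
```

The opening stopped at 13.9 mm, so the fingers are on the 14 mm bar. To learn which height is right and get a deeper grip, I reopen a little and ease down in small steps, watching the force.

```bash
python3 -m jog '[[[0,0,0,0,0,0],[0,0,0,0,0,0],[0,0,0.002,0,0,0],[0,0,0.002,0,0,0]]]' 0.04; for i in 1 2; do python3 -m jog '[[[0,0,0.002,0,0,0],[0,0,0,0,0,0]]]' | grep -E "tool_pos|contact"; done
```

```text
clock: 7.52
tool_pos: [0.5021, 0.3115, 0.1266]
eef_rot: [0.994, -0.111, -0.0, 0.0]
contact_force: [-0.5, 0.2, 0.5]
opening: 0.455
finger_force: 0.0
tool_pos: [0.502, 0.3115, 0.1245]
contact_force: [-0.3, -0.1, 0.1]
tool_pos: [0.5021, 0.3116, 0.1227]
contact_force: [-0.1, -0.4, -0.8]
```

```bash
python3 -m jog '[[[0,0,0.0015,0,0,0],[0,0,0,0,0,0]]]' | grep -E "tool_pos|contact|opening"
```

```text
tool_pos: [0.5021, 0.3115, 0.1212]
contact_force: [-1.1, 0.1, -0.4]
opening: 0.459
```

There is no contact at a reported 0.121, so the state's z reads about 25 mm low and the tips are really at about 0.146, the ideal grip height. Grip and lift.

```bash
python3 -m jog '[[[0,0,0,0,0,0],[0,0,0,0,0,0],[0,0,0,0,0,0],[0,0,0,0,0,0],[0,0,0,0,0,0]]]' 0.0 35; python3 -c "
from h import *
st()"; python3 -m jog '[[[0,0,-0.005,0,0,0],[0,0,-0.01,0,0,0],[0,0,-0.015,0,0,0],[0,0,-0.02,0,0,0],[0,0,-0.02,0,0,0],[0,0,-0.02,0,0,0],[0,0,-0.02,0,0,0],[0,0,-0.02,0,0,0],[0,0,-0.02,0,0,0],[0,0,-0.01,0,0,0],[0,0,0,0,0,0]]]'; python3 -c "
from h import *
st()
d=snapshot('top');m=np.load('top0.npy');b=((m.max(2)<70)).astype(np.uint8)
to(.42,.145,.30,-12.8)"
```

```text
clock: 8.9
tool_pos: [0.5023, 0.312, 0.1214]
eef_rot: [0.994, -0.111, 0.0, -0.0]
contact_force: [-0.2, 0.3, 1.0]
opening: 0.155
finger_force: 35.0
t 8.9 p [0.5023 0.312  0.1214] yaw -12.72 z [ 4.e-04  5.e-04 -1.e+00] F [-0.2  0.3  1. ] op 13.7 ff 35.0
clock: 10.28
tool_pos: [0.5024, 0.3118, 0.2822]
eef_rot: [0.994, -0.111, 0.001, -0.0]
contact_force: [-0.1, -0.5, -3.9]
opening: 0.154
finger_force: 35.0
t 10.28 p [0.5024 0.3118 0.2822] yaw -12.73 z [ 1.4e-03  8.0e-04 -1.0e+00] F [-0.1 -0.5 -3.9] op 13.5 ff 35.0
turn [0.0003 0.     0.0012] shift before turn [-0.0432  0.1804 -0.0187] after turn [-0.043   0.1804 -0.0187] world [-0.0819 -0.1664  0.0187]
```

Lifted: the weight reads 3.9 N and the foot is about 48 mm above the gasket. Carry it to (0.42, 0.15) and lower it.

```bash
python3 -m jog '[[[-0.004,0.015,0,0,0,0],[-0.008,0.03,0,0,0,0],[-0.008,0.035,0,0,0,0],[-0.008,0.035,0,0,0,0],[-0.008,0.03,0,0,0,0],[-0.007,0.02,0,0,0,0],[0,0.01,0,0,0,0],[0,0,0,0,0,0],[0,0,0,0,0,0]]]'; python3 -c "
from h import *
st();to(.42,.15,.13,-12.8)"
```

```text
clock: 11.45
tool_pos: [0.4222, 0.1515, 0.2812]
eef_rot: [0.994, -0.11, 0.0, -0.0]
contact_force: [0.9, 0.2, -3.5]
opening: 0.155
finger_force: 35.0
t 11.45 p [0.4222 0.1515 0.2812] yaw -12.68 z [ 5.e-04  8.e-04 -1.e+00] F [ 0.9  0.2 -3.5] op 13.6 ff 35.0
turn [-0.0009 -0.0003  0.0022] shift before turn [-0.0019  0.0021  0.1512] after turn [-0.0018  0.0019  0.1512] world [-0.0022 -0.0015 -0.1512]
```

```bash
python3 -m jog '[[[0,0,0.015,0,0,0],[0,0,0.025,0,0,0],[0,0,0.025,0,0,0],[0,0,0.025,0,0,0],[0,0,0.025,0,0,0],[0,0,0.015,0,0,0],[0,0,0.015,0,0,0],[0,0,0.007,0,0,0],[0,0,0,0,0,0]]]'; python3 -c "
from h import *
st()"
```

```text
clock: 12.58
tool_pos: [0.4218, 0.1509, 0.129]
eef_rot: [0.994, -0.111, -0.0, 0.0]
contact_force: [0.6, 0.3, -3.7]
opening: 0.152
finger_force: 35.0
t 12.57 p [0.4218 0.1509 0.129 ] yaw -12.69 z [-4.e-04 -0.e+00 -1.e+00] F [ 0.6  0.3 -3.7] op 13.4 ff 35.0
```

```bash
python3 -m jog '[[[0,0,0.004,0,0,0],[0,0,0.003,0,0,0],[0,0,0,0,0,0]]]' | grep -E "tool_pos|contact"; for i in 1 2 3; do python3 -m jog '[[[0,0,0.0015,0,0,0],[0,0,0,0,0,0]]]' | grep -E "tool_pos|contact"; done
```

```text
tool_pos: [0.4216, 0.1503, 0.1223]
contact_force: [0.4, -0.6, -4.0]
tool_pos: [0.4216, 0.1504, 0.1208]
contact_force: [0.7, 0.7, -2.6]
tool_pos: [0.4216, 0.1504, 0.1192]
contact_force: [-0.1, -0.8, -3.1]
tool_pos: [0.4221, 0.1509, 0.1182]
contact_force: [-1.0, 0.8, 1.5]
```

Touchdown at 0.118 as predicted (force −3 → +1.5 N). Release and rise.

```bash
python3 -m jog '[[[0,0,0,0,0,0],[0,0,0,0,0,0],[0,0,0,0,0,0],[0,0,-0.01,0,0,0],[0,0,-0.02,0,0,0],[0,0,-0.04,0,0,0],[0,0,-0.05,0,0,0],[0,0,-0.05,0,0,0],[0,0,0,0,0,0]]]' 0.06; python3 - <<'E'
from h import *
st()
d=snapshot("top");e=snapshot("side")
for dd,n in((d,"top"),(e,"side")):
    f=dd["frame"];hsv=cv2.cvtColor(f,cv2.COLOR_RGB2HSV)
    m=((hsv[...,1]>150)&(f.max(2)>90)&(hsv[...,0]<14)).astype(np.uint8)
    P=proj(dd,[.422,.151,.125]); 
    x,y=P[0].astype(int);y0,x0=max(y-30,0),max(x-30,0);q=np.argwhere(m[y0:y+30,x0:x+30])
    print(n,"pred",P.round(1),"orange n",len(q),(q.mean(0)[::-1]+[x0,y0]).round(1) if len(q) else None)
W=np.array([d and get_state()["tool_pos"],[.50,-.10,.28],[.514,-.302,.18]])
t=R.from_euler('z',-7,degrees=True)*R.from_euler('x',180,degrees=True);print(t.inv().apply(np.diff(W,axis=0)).round(3))
to(.5,-.1,.28,-7)
f=e["frame"][:,:,::-1];x,y=proj(e,[.422,.151,.08])[0].astype(int);cv2.imwrite("pics/crop6.png",cv2.resize(f[max(y-70,0):y+60,max(0,x-70):x+70],None,fx=4,fy=4,interpolation=cv2.INTER_CUBIC))
E
```

```text
clock: 14.82
tool_pos: [0.4238, 0.1514, 0.2917]
eef_rot: [0.994, -0.111, 0.004, -0.002]
contact_force: [0.1, 0.4, -0.1]
opening: 0.68
finger_force: 0.0
t 14.82 p [0.4238 0.1514 0.2917] yaw -12.76 z [ 0.0083  0.0036 -1.    ] F [ 0.1  0.4 -0.1] op 59.9 ff 0.0
top pred [[240.7 255.9]] orange n 18 [246.5 248.8]
side pred [[276.6 251. ]] orange n 400 [274.6 255.9]
[[0.109 0.239 0.008]
 [0.039 0.199 0.1  ]]
turn [-0.0003 -0.0008 -0.1002] shift before turn [0.1318 0.2267 0.0083] after turn [0.1085 0.2387 0.0082] world [ 0.0786 -0.2502 -0.0082]
```

View pics/crop6.png

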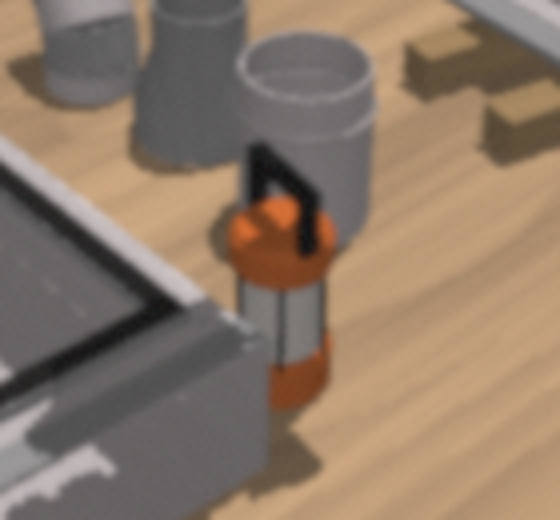

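The lamp stands upright on the bench beside the duct (side px about (275,256)). On to the door's pull.

```bash
python3 -m jog '[[[0,0,0,0,-0.0083,-0.1],[0.02,0.04,0,0,0,0],[0.022,0.05,0,0,0,0],[0.022,0.05,0,0,0,0],[0.022,0.05,0,0,0,0],[0.022,0.05,0,0,0,0],[0.01,0.05,0.01,0,0,0],[0.01,0.05,0.025,0,0,0],[0.01,0.05,0.025,0,0,0],[0.01,0.05,0.025,0,0,0],[0,0,0,0,0,0],[0,0,0,0,0,0]]]' 0.088; cat >> h.py <<'E'
def tips2(h):
    e=snapshot("side");g=e["frame"].astype(int);b=np.load("side0.npy").astype(int)
    s=get_state();r=R.from_quat(s["eef_rot"]);p=s["tool_pos"]
    P=proj(e,p+r.apply([[0,h,-.025],[0,-h,-.025]]));print("pred with +25mm",P.round(1).tolist())
    m=((g.max(2)<60)&(np.abs(g-b).sum(2)>60))
    for x,y in P.astype(int):
        print([(c,int(np.flatnonzero(m[:y+25,c]).max())) for c in range(x-6,x+8,2) if m[:y+25,c].any()])
E
python3 - <<'E'
from h import *
st();tips2(.05);to(.514,-.303,.056,-7)
E
```

```text
clock: 16.42
tool_pos: [0.5135, -0.3029, 0.2001]
eef_rot: [0.998, -0.061, -0.005, -0.002]
contact_force: [-0.1, 0.2, -0.3]
opening: 1.0
finger_force: 0.0
t 16.43 p [ 0.5135 -0.3029  0.2001] yaw -6.97 z [-0.0106  0.0037 -0.9999] F [-0.1  0.2 -0.3] op 88.1 ff 0.0
pred with +25mm [[370.2, 148.8], [348.3, 156.2]]
[(364, 124), (366, 123), (368, 122), (370, 146), (372, 147), (374, 145), (376, 137)]
[(342, 136), (344, 136), (346, 152), (348, 153), (350, 153), (352, 144), (354, 137)]
turn [-0.0021  0.0096  0.002 ] shift before turn [0.0013 0.001  0.1448] after turn [-1.000e-04  7.000e-04  1.448e-01] world [-0.0002 -0.0007 -0.1448]
```

```bash
python3 -m jog '[[[0,0,0.02,-0.002,0.0096,0],[0,0,0.03,0,0,0],[0,0,0.03,0,0,0],[0,0,0.03,0,0,0],[0,0,0.015,0,0,0],[0,0,0,0,0,0],[0,0,0,0,0,0]]]'; python3 - <<'E'
from h import *
st();tips2(.05);to(.514,-.303,.056,-7)
E
```

```text
clock: 17.35
tool_pos: [0.5151, -0.3044, 0.0776]
eef_rot: [0.998, -0.061, 0.002, 0.001]
contact_force: [0.1, 0.5, -0.4]
opening: 1.001
finger_force: 0.0
t 17.35 p [ 0.5151 -0.3044  0.0776] yaw -6.97 z [ 0.0031 -0.0026 -1.    ] F [ 0.1  0.5 -0.4] op 88.2 ff 0.0
pred with +25mm [[365.9, 182.5], [344.7, 191.0]]
[(359, 161), (361, 191), (363, 192), (365, 179), (367, 180), (369, 200), (371, 169)]
[(338, 172), (340, 173), (342, 174), (344, 189), (346, 189), (348, 185), (350, 174)]
turn [ 0.0024 -0.0036  0.0003] shift before turn [-0.0014 -0.0015  0.0217] after turn [-0.0013 -0.0015  0.0217] world [-0.0011  0.0016 -0.0217]
```

```bash
python3 -m jog '[[[0,-0.001,0.007,0.002,-0.003,0],[0,0,0.007,0,0,0],[0,0,0.006,0,0,0],[0,0,0,0,0,0]]]' && python3 -m jog '[[[0,0,0,0,0,0],[0,0,0,0,0,0],[0,0,0,0,0,0],[0,0,0,0,0,0],[0,0,0,0,0,0],[0,0,0,0,0,0],[0,0,0,0,0,0]]]' 0.0 10;  python3 -c "
from h import *
st()"
```

```text
clock: 17.9
tool_pos: [0.5138, -0.3032, 0.0557]
eef_rot: [0.998, -0.061, -0.001, -0.0]
contact_force: [0.5, -0.3, 0.8]
opening: 1.001
finger_force: 0.0
clock: 18.77
tool_pos: [0.5143, -0.3034, 0.0564]
eef_rot: [0.998, -0.061, -0.001, -0.0]
contact_force: [-0.8, 0.1, 0.1]
opening: 0.227
finger_force: 0.0
t 18.77 p [ 0.5143 -0.3034  0.0564] yaw -7.0 z [-1.6e-03  6.0e-04 -1.0e+00] F [-0.8  0.1  0.1] op 20.0 ff 0.0
```

```bash
python3 -m jog '[[[0,0,0,0,0,0],[0,0,0,0,0,0],[0,0,0,0,0,0],[0,0,0,0,0,0]]]' 0.0 55;  python3 -c "
from h import *
st()"; python3 -m jog '[[[0,0,-0.003,0,0,0],[0,0,-0.005,0,0,0],[0,0,-0.01,0,0,0],[0,0,-0.02,0,0,0],[0,0,-0.03,0,0,0],[0,0,-0.03,0,0,0],[0,0,-0.03,0,0,0],[0,0,-0.03,0,0,0],[0,0,-0.03,0,0,0],[0,0,-0.02,0,0,0],[0,0,0,0,0,0],[0,0,0,0,0,0]]]'; python3 -c "
from h import *
st();print(get_state()['moment'].round(3))"
```

```text
clock: 19.27
tool_pos: [0.5142, -0.304, 0.0565]
eef_rot: [0.998, -0.061, -0.001, 0.0]
contact_force: [-0.1, -1.8, 0.2]
opening: 0.128
finger_force: 55.0
t 19.27 p [ 0.5142 -0.304   0.0565] yaw -7.02 z [-1.6e-03 -1.0e-04 -1.0e+00] F [-0.1 -1.8  0.2] op 11.3 ff 55.0
clock: 20.78
tool_pos: [0.5137, -0.303, 0.2636]
eef_rot: [0.998, -0.061, -0.002, -0.001]
contact_force: [-1.0, 0.1, -4.7]
opening: 0.127
finger_force: 55.0
t 20.77 p [ 0.5137 -0.303   0.2636] yaw -6.99 z [-0.0034  0.0014 -1.    ] F [-1.   0.1 -4.7] op 11.2 ff 55.0
[ 0.085  0.087 -0.044]
```

Door lifted: 4.7 N, opening 11.2 mm, with its underside at about 0.245. Now a better fix on the gasket with the lamp out of the way, from both views.

```bash
python3 - <<'E'
from h import *
for n,box in(("top",(172,190,55,75)),("side",(140,225,120,90))):
  d=snapshot(n);f=d["frame"];np.save(n+"1.npy",f);x,y,w,h=box
  for th in(60,75,90):
    m=np.zeros(f.shape[:2],np.uint8);m[y:y+h,x:x+w]=f[y:y+h,x:x+w].max(2)<th
    cs,_=cv2.findContours(m,cv2.RETR_EXTERNAL,cv2.CHAIN_APPROX_NONE);c=max(cs,key=cv2.contourArea)
    P=onplane(d,c.reshape(-1,2),.115)[:,:2].astype(np.float32)
    hull=cv2.convexHull(P.reshape(-1,1,2)*1000)
    r=cv2.minAreaRect(hull);a=r[2];print(n,th,np.round(np.array(r[0])/1000,4),np.round(r[1],1),round(a,2),round(a-90,2))
E
```

```text
top 60 [0.5249 0.3069] [146.8 206.1] 86.69 -3.31
top 75 [0.525  0.3062] [149.  207.9] 86.79 -3.21
top 90 [0.5255 0.3064] [151.  209.1] 86.76 -3.24
side 60 [0.5221 0.3114] [148.4 207.5] 86.89 -3.11
side 75 [0.5215 0.3111] [150.3 211.6] 86.73 -3.27
side 90 [0.5204 0.3126] [154.5 218. ] 86.55 -3.45
```

```bash
python3 -m jog '[[[0,0,0,-0.0014,-0.003,-0.03],[0,-0.01,0,0,0,-0.036],[0,-0.03,0,0,0,0],[0,-0.05,0,0,0,0],[0,-0.055,0,0,0,0],[0,-0.055,0,0,0,0],[0,-0.055,0,0,0,0],[0,-0.055,0,0,0,0],[0,-0.055,0,0,0,0],[0,-0.055,0,0,0,0],[0,-0.05,0,0,0,0],[0,-0.05,0,0,0,0]]]'; python3 -c "
from h import *
st();to(.524,.3075,.26,-3.2)"
```

```text
clock: 22.38
tool_pos: [0.5435, 0.2181, 0.264]
eef_rot: [1.0, -0.027, -0.002, 0.0]
contact_force: [1.8, -0.8, -5.0]
opening: 0.126
finger_force: 55.0
t 22.38 p [0.5435 0.2181 0.264 ] yaw -3.09 z [-4.9e-03 -2.0e-04 -1.0e+00] F [ 1.8 -0.8 -5. ] op 11.1 ff 55.0
turn [0.0004 0.0049 0.002 ] shift before turn [-0.0242 -0.0882  0.0041] after turn [-0.0244 -0.0882  0.004 ] world [-0.0195  0.0894 -0.004 ]
```

```bash
python3 -m jog '[[[-0.006,-0.025,0,0,0.004,0],[-0.007,-0.03,0,0,0,0],[-0.007,-0.023,0,0,0,0],[-0.004,-0.01,0,0,0,0],[0,0,0,0,0,0],[0,0,0,0,0,0],[0,0,0,0,0,0]]]'; python3 - <<'E'
from h import *
st();to(.524,.3075,.26,-3.2)
s=get_state();r=R.from_quat(s["eef_rot"]);p=s["tool_pos"];zt=p[2]-.0185+.031
for n in("top","side"):
    d=snapshot(n);f=d["frame"];hsv=cv2.cvtColor(f,cv2.COLOR_RGB2HSV)
    m=((hsv[...,1]>130)&((hsv[...,0]<8)|(hsv[...,0]>172))&(f.max(2)>70)).astype(np.uint8)
    print(n,"pred tongues",proj(d,[ [p[0]+.003+sg*.09*np.cos(.056),p[1]-sg*.09*np.sin(.056),zt] for sg in(1,-1)]).round(1).tolist())
    N,l,stt,c=cv2.connectedComponentsWithStats(m)
    for i in range(1,N):
        if stt[i,4]>6 and 130<c[i][0]<290 and 130<c[i][1]<320: print(stt[i,4],c[i].round(1),onplane(d,c[i],zt).round(4))
    x,y=proj(d,p)[0].astype(int)
    cv2.imwrite(f"pics/h_{n}.png",d["frame"][max(0,y-75):y+75,max(0,x-80):x+80,::-1])
a=[cv2.resize(cv2.imread(f"pics/h_{n}.png"),(400,375),interpolation=cv2.INTER_CUBIC) for n in("top","side")]
cv2.imwrite("pics/crop7.png",np.hstack(a))
E
```

```text
clock: 23.25
tool_pos: [0.5257, 0.3034, 0.264]
eef_rot: [1.0, -0.029, -0.0, 0.001]
contact_force: [0.1, -0.4, -3.3]
opening: 0.124
finger_force: 55.0
t 23.25 p [0.5257 0.3034 0.264 ] yaw -3.33 z [-4.0e-04 -1.5e-03 -1.0e+00] F [ 0.1 -0.4 -3.3] op 10.9 ff 55.0
turn [ 0.0015  0.0004 -0.0023] shift before turn [-0.0019 -0.004   0.004 ] after turn [-0.0019 -0.004   0.004 ] world [-0.0017  0.0041 -0.004 ]
top pred tongues [[190.2, 193.7], [185.8, 251.0]]
29 [189.7 193.2] [[0.62   0.2998 0.2765]]
side pred tongues [[175.4, 189.3], [218.8, 220.7]]
45 [173.7 189.6] [[0.6197 0.3021 0.2765]]
40 [218.2 222.7] [[0.4337 0.3141 0.2765]]
```

View pics/crop7.png

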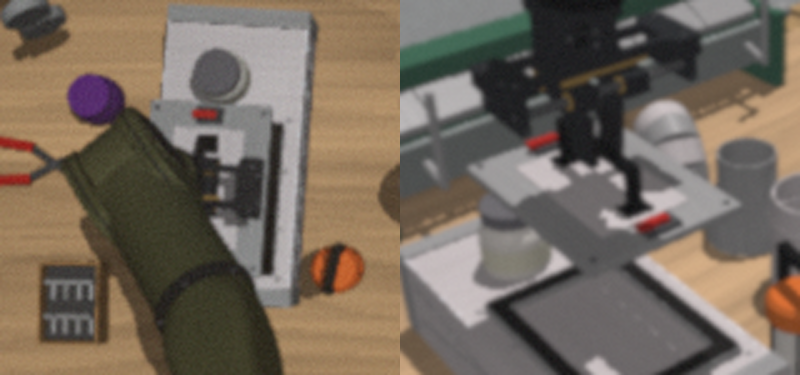

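The top crop shows the door over the opening with its far tongue at (190,193). The side crop shows the door level above the gasket, tongues at (174,190) and (218,223). Both cameras give the same door-to-gasket offset, about (+5, −2) mm, so I correct it and go partway down.

```bash
python3 -m jog '[[[-0.005,-0.002,0,0.0015,0,-0.002],[0,0,0,0,0,0],[0,0,0.01,0,0,0],[0,0,0.02,0,0,0],[0,0,0.02,0,0,0],[0,0,0.015,0,0,0],[0,0,0.012,0,0,0],[0,0,0.01,0,0,0],[0,0,0.005,0,0,0],[0,0,0,0,0,0],[0,0,0,0,0,0]]]'; cat > m.py <<'E'
from h import *
st()
s=get_state();p=s["tool_pos"];zt=p[2]-.0185+.031
def tong(d,f,z,box=(130,130,290,320)):
    hsv=cv2.cvtColor(f,cv2.COLOR_RGB2HSV)
    m=((hsv[...,1]>130)&((hsv[...,0]<8)|(hsv[...,0]>172))&(f.max(2)>70)).astype(np.uint8)
    N,l,stt,c=cv2.connectedComponentsWithStats(m)
    return [(onplane(d,c[i],z)[0].round(4).tolist(),c[i].round(1).tolist()) for i in range(1,N) if stt[i,4]>6 and box[0]<c[i][0]<box[2] and box[1]<c[i][1]<box[3]]
d=snapshot("top");e=snapshot("side")
print("top",tong(d,d["frame"],zt));print("side",tong(e,e["frame"],zt))
print("battens side0",tong(e,np.load("side0.npy"),.069,(310,165,410,255)))
print("to 15mm:");to(.5207,.3057,.1485,-3.2)
E
python3 m.py
```

```text
clock: 24.72
tool_pos: [0.5205, 0.3075, 0.1725]
eef_rot: [1.0, -0.027, 0.0, -0.001]
contact_force: [-0.1, -0.0, -3.1]
opening: 0.128
finger_force: 55.0
t 24.73 p [0.5205 0.3075 0.1725] yaw -3.1 z [ 3.0e-04  1.4e-03 -1.0e+00] F [-0.1 -0.  -3.1] op 11.3 ff 55.0
top [([0.6151, 0.3047, 0.185], [193.8, 198.0])]
side [([0.6125, 0.3056, 0.185], [178.2, 223.7]), ([0.4301, 0.3175, 0.185], [220.3, 258.9])]
battens side0 [([0.6077, -0.3106, 0.069], [333.9, 185.4]), ([0.424, -0.2873, 0.069], [374.3, 207.7])]
to 15mm:
turn [-0.0013 -0.0001  0.0017] shift before turn [0.0003 0.0017 0.024 ] after turn [0.0003 0.0017 0.024 ] world [ 0.0002 -0.0017 -0.024 ]
```

The tongue spacing in the side view matches the one on the battens (level), and the centre agrees with the gasket within about 2 mm. Lowering to 15 mm.

```bash
python3 -m jog '[[[0,0.0017,0.004,-0.0013,0,0.0015],[0,0,0.007,0,0,0],[0,0,0.007,0,0,0],[0,0,0.004,0,0,0],[0,0,0.002,0,0,0],[0,0,0,0,0,0],[0,0,0,0,0,0]]]'; cat >> m.py <<'E'
T=tong(d,d["frame"],zt);S=tong(e,e["frame"],zt)
print("tri far tongue",tri(d,T[0][1],e,S[0][1]),"expect z",zt)
a=e["frame"][200:310,130:270,::-1];cv2.imwrite("pics/crop8.png",cv2.resize(a,None,fx=5,fy=5,interpolation=cv2.INTER_CUBIC))
E
python3 m.py
```

```text
clock: 25.7
tool_pos: [0.5203, 0.3056, 0.1482]
eef_rot: [1.0, -0.028, -0.0, 0.0]
contact_force: [-0.1, 0.1, -4.3]
opening: 0.131
finger_force: 55.0
t 25.7 p [0.5203 0.3056 0.1482] yaw -3.19 z [-3.e-04 -3.e-04 -1.e+00] F [-0.1  0.1 -4.3] op 11.5 ff 55.0
top [([0.6147, 0.3027, 0.1607], [195.8, 199.0])]
side [([0.6144, 0.3026, 0.1607], [179.8, 231.0]), ([0.4298, 0.3155, 0.1607], [221.7, 267.2])]
battens side0 [([0.6077, -0.3106, 0.069], [333.9, 185.4]), ([0.424, -0.2873, 0.069], [374.3, 207.7])]
to 15mm:
turn [0.0003 0.0003 0.0001] shift before turn [ 0.0005 -0.0002 -0.0003] after turn [ 0.0005 -0.0002 -0.0003] world [0.0005 0.0001 0.0003]
tri far tongue (array([0.61448449, 0.30269068, 0.16085222]), np.float64(0.0002652937142672618)) expect z 0.1606901383487982
```

View pics/crop8.png

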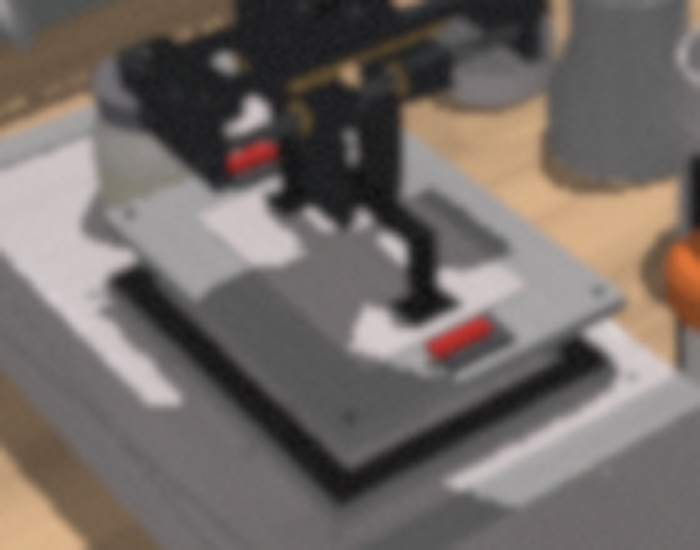

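The view shows the door level above the gasket with an even black margin: near corner (345,460) over gasket corner (345,495), left (110,220) over (115,285), right (625,305) over (610,360). The triangulated tongue height of 160.9 mm against an expected 160.7 mm gives a gap of about 15 mm, and the centres agree within 1–2 mm. Handing in.

```bash
python3 -c "
from plant import *
print(finish_job())"
```

```text
the job is handed in; nothing more can be done
None
```

The job is handed in at about 26 s of the 72 s allowed: the lamp stands upright on the bench about 25 mm beside the duct, and the gripper holds the door level about 15 mm above the gasket, lined up with the opening to within about 2 mm, with the other things on the bench left alone.

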